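Change over the drying rack and set the dryer

TASK

Change over the drying rack: take each dried coat-hook plaque hanging on it off its stud and lay it face up, flat on the floor of the out-tray; hang every fresh plaque lying on the bench on a stud of its own, pressing the large end of its keyhole over the stud's head and sliding it down the slope until it locks fully home, flat on the board; and twist the filter canister down into the dryer's collar until it bottoms out. When all that is done, turn the dryer's dial so that its pointer lines up with the brass index tab. Leave the glue bottle, the stack of slices and the sanding block where they are.

Things in the scene. Friction and masses are not known exactly. Their poses are not given: they have to be found in the camera images.
- fresh_1: fresh coat-hook plaque, 0.14 kg, lying face up; two or three are present. Wood slice 84 mm across, 16 thick; square oak peg 26 x 26 mm (sides along x, y) in its middle, top 62 mm above the back. Steel strap 50 wide, 4 thick, flush with the back, ends 93 mm from the slice's centre. Origin: centre of the slice's back; z out of the front along the peg, x to the strap
- fresh_1_seat (a point): point at the narrow end of fresh_1's keyhole, on the back face, 78.5 mm from the origin along x; same axes. The stud's axis is here when fully home. The keyhole goes right through the strap: large end 26 mm wide, centred 57 mm from the origin along x, then outwards a slot 11 mm wide up to 82.5 mm
- fresh_2: fresh coat-hook plaque, 0.14 kg, lying face up; two or three are present. Wood slice 84 mm across, 16 thick; square oak peg 26 x 26 mm (sides along x, y) in its middle, top 62 mm above the back. Steel strap 50 wide, 4 thick, flush with the back, ends 93 mm from the slice's centre. Origin: centre of the slice's back; z out of the front along the peg, x to the strap
- fresh_2_seat (a point): point at the narrow end of fresh_2's keyhole, on the back face, 78.5 mm from the origin along x; same axes. The stud's axis is here when fully home. The keyhole goes right through the strap: large end 26 mm wide, centred 57 mm from the origin along x, then outwards a slot 11 mm wide up to 82.5 mm
- fresh_3: fresh coat-hook plaque, 0.14 kg, lying face up; two or three are present. Wood slice 84 mm across, 16 thick; square oak peg 26 x 26 mm (sides along x, y) in its middle, top 62 mm above the back. Steel strap 50 wide, 4 thick, flush with the back, ends 93 mm from the slice's centre. Origin: centre of the slice's back; z out of the front along the peg, x to the strap
- fresh_3_seat (a point): point at the narrow end of fresh_3's keyhole, on the back face, 78.5 mm from the origin along x; same axes. The stud's axis is here when fully home. The keyhole goes right through the strap: large end 26 mm wide, centred 57 mm from the origin along x, then outwards a slot 11 mm wide up to 82.5 mm
- dried_1: dried coat-hook plaque, same shape, sizes and axes as the fresh ones. At the start it hangs locked on the stud of the same number, x up the slope, back flat on the board. One or two of the three dried plaques are present
- dried_2: dried coat-hook plaque, same shape, sizes and axes as the fresh ones. At the start it hangs locked on the stud of the same number, x up the slope, back flat on the board. One or two of the three dried plaques are present
- dried_3: dried coat-hook plaque, same shape, sizes and axes as the fresh ones. At the start it hangs locked on the stud of the same number, x up the slope, back flat on the board. One or two of the three dried plaques are present
- rack_board: face of the drying rack: a wooden board 185 mm (up the slope) by 380 mm (across), fixed to the bench, sloped 30 degrees from level and falling towards the robot. Origin: foot of the middle stud, on the board's face, 100 mm above the bench; x up the slope, y across, z out of the face. The face runs from x = -135 to +50 mm
- stud_1 (a point): foot of steel stud 1 (leftmost, y = +120 mm) on the board's face; axes as rack_board. The stud stands square to the face: neck 8 mm thick and 8 mm long, then a flat round head 18 mm across and 4 mm thick (12 mm in all)
- stud_2 (a point): foot of steel stud 2 (middle) on the board's face; axes as rack_board. The stud stands square to the face: neck 8 mm thick and 8 mm long, then a flat round head 18 mm across and 4 mm thick (12 mm in all)
- stud_3 (a point): foot of steel stud 3 (rightmost, y = -120 mm) on the board's face; axes as rack_board. The stud stands square to the face: neck 8 mm thick and 8 mm long, then a flat round head 18 mm across and 4 mm thick (12 mm in all)
- tray_in (a point): centre of the inner floor (6 mm above the bench) of the shallow wooden out-tray, fixed, 200 (x) by 210 (y) mm outside, walls 6 mm thick, rim 28 mm above the bench; axes along its sides
- dial (a joint): angle of the dryer's dial: 0 to 4.0 rad, grows clockwise seen from above; stiff enough to stay where it is left (0.06 N m)
- dial_centre (a point): on the dial's vertical axis at the top of its bar grip, about 135 mm above the bench. It is on the high half (110 by 130 mm, top 95 mm above the bench) of a grey air dryer, fixed; the low half with the filter collar is nearer the robot. Bar grip: 16 mm wide, 60 mm long (-27 mm to the pointer end at +33 mm), 26 mm high; x runs along the bar to the pointer end
- dial_pointer (a point): pointer end (with a white line) of the dial's bar grip, at the top, 33 mm from the axis; x points outwards along the bar
- index_mark (a point): brass index tab with a black line on the metal ring round the dial, 42.5 mm from the dial's axis; x points outwards from the axis. The ring is fixed; where the tab stands differs from start to start, 0.7 to 1.5 rad clockwise of the pointer
- glue: bystander: glue bottle, 130 mm tall, 52 mm across; origin at its foot
- slice_stack: bystander: stack of four plain wood slices, 84 mm across, 76 mm tall; origin under its centre
- canister: filter canister for the dryer, standing on the bench: cylinder 56 mm across, 105 mm tall, 0.2 kg, its lowest 8 mm only 53 mm across. Origin: centre of its foot; z up
- collar_floor (a point): centre of the floor of the filter collar on the dryer's low half, 49 mm above the bench, 105 mm from the dial's axis; axes along the dryer's sides. The collar is a cup 59 mm wide inside, 75 outside, 40 deep (rim at 89 mm); three sprung clips in it grip the canister over the last 25 mm: push down with 5 to 20 N, easiest while twisting. Fully home: the canister's foot on this floor
- sanding_block: bystander: sanding block 110 x 65 x 34 mm; origin under its centre
Mind the look-alikes: they are no part of the job. Leave any blue or pink look-alike of the canister alone.

How it is judged:
On the way, in this order (a step that is already met when the one before it is completed fails the run):
1. the dried plaques lie face up in the out-tray, every fresh plaque is locked on a stud and the filter canister is fully home in the collar ((distance between fresh_1_seat and stud_1 below 0.008 m or distance between fresh_1_seat and stud_2 below 0.008 m or distance between fresh_1_seat and stud_3 below 0.008 m) and (distance between fresh_2_seat and stud_1 below 0.008 m or distance between fresh_2_seat and stud_2 below 0.008 m or distance between fresh_2_seat and stud_3 below 0.008 m) and (distance between fresh_3_seat and stud_1 below 0.008 m or distance between fresh_3_seat and stud_2 below 0.008 m or distance between fresh_3_seat and stud_3 below 0.008 m) and angle between the z axis of each of fresh_1, fresh_2, fresh_3 and the z axis of rack_board, either way round below 0.12 rad and x of dried_1 in the frame of tray_in between -0.1 and 0.1 m and y of dried_1 in the frame of tray_in between -0.09 and 0.09 m and z of dried_1 in the frame of tray_in between -0.006 and 0.008 m and angle between each of dried_1, dried_2, dried_3, canister's own z axis and vertical below 0.08 rad and x of dried_2 in the frame of tray_in between -0.1 and 0.1 m and y of dried_2 in the frame of tray_in between -0.09 and 0.09 m and z of dried_2 in the frame of tray_in between -0.006 and 0.008 m and x of dried_3 in the frame of tray_in between -0.1 and 0.1 m and y of dried_3 in the frame of tray_in between -0.09 and 0.09 m and z of dried_3 in the frame of tray_in between -0.006 and 0.008 m and z of canister in the frame of collar_floor between -0.006 and 0.0035 m and horizontal distance between canister and collar_floor below 0.005 m), for 0.2 s.
2. then the dial's pointer is turned to the index tab (angle between the x axis of dial_pointer and the x axis of index_mark, either way round below 0.1 rad), for 0.2 s.
At the end, for the whole second after the job is handed in: Fresh plaques locked (stud axis within 8 mm of the slot's end, back on the board within 0.12 rad); dried ones face up, flat on the tray floor (0.08 rad, 8 mm); canister home (3.5 mm, 0.08 rad); pointer within 0.10 rad of the tab; all released and at rest (all of step 1 and angle between the x axis of dial_pointer and the x axis of index_mark, either way round below 0.1 rad and linear speed of each of fresh_1, fresh_2, fresh_3, dried_1, dried_2, dried_3, canister below 0.02 m/s); the robot touches nothing.
It fails at once if the glue is moved by more than 30 mm (distance of glue from where it was at the start of the episode above 0.03 m).
It fails at once if the slice stack is moved by more than 30 mm (distance of slice_stack from where it was at the start of the episode above 0.03 m).
It fails at once if the sanding block is moved by more than 30 mm (distance of sanding_block from where it was at the start of the episode above 0.03 m).
Of fresh_1, fresh_2, fresh_3 only 2 to 3 are there at a start; the rules pass over those that are not, and their reading is None.
Of dried_1, dried_2, dried_3 only 1 to 2 are there at a start; the rules pass over those that are not, and their reading is None.
At some moment in a run one of fresh_1, fresh_2, fresh_3 may be knocked a few centimetres aside while the robot is not near it.
It also fails if it takes over 210 s, if anything falls off the work surface, if the arm or the gripper's body presses on something with over 40 N, if the wrist force passes 120 N, or if a joint passes its speed limit or range.

ROBOT

A 6-joint arm with a two-finger parallel gripper is mounted at the origin on the work surface. World frame = base frame: x ahead of the robot, y to its left, z up, the work surface at z = 0. Lengths are in m, angles in rad, forces in N, time in s.
With the tool pointing down it reaches from about 0.25 to 0.725 m from the base axis. Payload 4 kg.
Tool frame: the origin (TCP) lies on the centre line of the jaws, within the pads' length; the fingertips stand 17 mm ahead of it and the grasp point (between the pads) lies 2 mm behind it; z points along the fingers, y is the line along which they close (so a half turn about z gives the same grasp; the last joint's range is limited). The gripper opens to 85 mm and grips with 20 to 120 N. Pads are 22 mm wide; open, the fingers measure 114 mm over their backs; the gripper's body (76 mm by 85 mm) begins 54 mm behind the grasp point. The pads swing forward as they close: fully open they stand 13 mm farther back than shut.
Start: joints at [-1.12, 0.241, 0.005, 1.335, 0, 1.571], TCP at [0.218, -0.45, 0.248] pointing down, gripper open.
Joint ranges: [-2.72, 2.72], [-1.05, 1.87], [-1.09, 1.28], [-1.99, 2.15], [-1.42, 1.44], [-3.14, 3.14]. Speed limits (rad/s): [2.79, 2.79, 3.14, 3.14, 3.14, 3.14].

INTERFACE

Orientations are given as a unit quaternion [x, y, z, w].
In Python, from workcell import get_obs, imaging, order gives the robot as it stands.
- The arm moves only by the tool apply_moves, never from a script. Its argument "targets" is a list that holds one entry, the list of rows, each a list of 5 numbers: the shift along the world's x, y, z in units of 40 mm (1.0 is 40 mm), then the turn about the world's z in degrees, then the gripper command: -1 is shut, 1 is fully open, values between are in proportion. In form: [[[dx, dy, dz, turn, fingers], ...]]. A call has 1 to 8 rows; each row shifts and turns the commanded pose from where the row before left it; what a row does not reach is not made up. A row lasts 1/12 s, in which the tool goes at most 41.7 mm and 7.16 degrees, less where a joint would pass 70% of its speed; a pose out of reach is approached as far as the arm can. A call is refused whole if a number of a shift passes 1 or a number of a turn 7.16, either way. A call with a gripper value outside its range is refused whole. The fingers move at their own pace and stop on an object; the grip force is fixed at half the most. Time passes only in rows, so rows that do not move let the fingers close. It gives the time, the measured TCP pose, the force, the opening and the grip force at its end, in the units of the state.
- get_obs(): the state, without advancing time (a new reading comes with each control period).
- imaging.camera(name): name is "side" or "top" or "wrist"; returns (picture, depth): 480x640x3 uint8, blue, green, red; 480x640 float32, m along the optical axis (not along the pixel's ray), 0 where there is no reading.
- imaging.get_calibration(name): a dict with "camera_matrix" (3x3 intrinsics, pixels), "eye" and "rotation" of the camera in the world; the wrist camera has in their place "hand_eye" (4x4, takes a point from camera to tool coordinates, whose origin is the TCP and whose axes are the flange's). Camera axes: x right, y down, z forward; pixel columns grow to the right and rows downward; lengths in m; the calibration is good to about 2 mm. A picture is of the moment at which its call begins: read the wrist's pose just before it. get_calibration takes no time and is no camera call.
- order.job_done(): hands the job in; it is judged then, once.
The state is a dict: "clock": time; "joint_pos": joint angles; "joint_vel": joint speeds; "tau": joint torques, N m; "eef_pos": TCP position; "tool_rot": TCP orientation; "ft_force": force on the tool from outside, world axes, zero at the start; "ft_torque": the same for the moment, N m; "grip_width": finger opening in m; "grasp_force": force on a finger pad.
Only numpy, scipy, OpenCV 4.12 (cv2) and the standard library are available. Lean on these libraries where they do the work, as an engineer would, in place of code of your own. Each camera call takes 0.05 s, during which the arm holds its last target. There are 200 camera calls.

## Working session

There is one attempt and no reset: what is moved stays moved. The work goes in short steps, Python scripts to look and compute and a tool call to move; the robot and the scene stay as the last step left them, time stands still between calls to the robot, and variables do not carry over. Pictures are saved under pics/ and viewed, at most 14 in all, crops included, and the job is handed in when it is done.

Besides the shell and the picture viewer there is one more tool, called after "Request:" by a JSON object that holds its "op" and its "data", one argument or row to a line. apply_moves: Moves the arm, as the interface text tells. Its arguments: {"type":"object","properties":{"targets":{"type":"array","items":{"type":"array","items":{"type":"array","items":{"type":"number"}}}}},"required":["targets"]}

```bash
mkdir -p pics; ls
cat > h.py <<'E'
import numpy as np, cv2
from workcell import get_obs, imaging, order
from scipy.spatial.transform import Rotation as R
def cam(n):
    o=get_obs(); p,d=imaging.camera(n); c=imaging.get_calibration(n); K=np.array(c["camera_matrix"])
    if "eye" in c: Rm=np.array(c["rotation"]); t=np.array(c["eye"])
    else:
        H=np.array(c["hand_eye"]); Rt=R.from_quat(o["tool_rot"]).as_matrix()
        Rm=Rt@H[:3,:3]; t=Rt@H[:3,3]+np.array(o["eef_pos"])
    return p,d,K,Rm,t
def cloud(d,K,Rm,t):
    v,u=np.mgrid[:480,:640]
    P=np.stack([(u-K[0,2])/K[0,0]*d,(v-K[1,2])/K[1,1]*d,d],-1)
    return P@Rm.T+t
E
python3 - <<'E'
from h import *
for n in("top","side"):
    p,d,K,Rm,t=cam(n); cv2.imwrite(f"pics/{n}0.png",p); np.savez(f"{n}0.npz",p=p,d=d,K=K,R=Rm,t=t); print(n,K[0,0],t,Rm.round(2).tolist())
c=imaging.get_calibration("wrist");print(c)
o=get_obs();print(o)
E
```

```text
pics
top 498.0849715955419 [ 0.3906641  -0.01328467  1.14925114] [-0.7, 0.71, -0.05, 0.03]
side 461.0974549308268 [ 0.39036604 -0.58994058  0.82721024] [0.94, -0.09, 0.03, -0.33]
{'camera_matrix': array([[426.08188788,   0.        , 315.13047032],
       [  0.        , 426.08188788, 237.50794348],
       [  0.        ,   0.        ,   1.        ]]), 'hand_eye': array([[-7.51808709e-04, -9.49121334e-01, -3.14909716e-01,
         8.26126966e-02],
       [ 9.99999432e-01, -4.75676131e-04, -9.53714362e-04,
         9.91351024e-04],
       [ 7.55395612e-04, -3.14910254e-01,  9.49121152e-01,
        -1.25530031e-01],
       [ 0.00000000e+00,  0.00000000e+00,  0.00000000e+00,
         1.00000000e+00]])}
{'clock': 0.1, 'joint_pos': array([-1.11998665e+00,  2.41345203e-01,  3.88244273e-03,  1.33520511e+00,
       -6.48055723e-06,  1.57081576e+00]), 'joint_vel': array([-7.13817930e-05, -5.90108048e-04,  2.42038792e-03,  2.29911653e-04,
       -1.48244913e-03, -1.09990237e-03]), 'tau': array([ 1.16502975e-03, -3.73138154e+01,  2.53010470e+01,  1.08311398e-02,
       -3.51385575e-05,  1.02802716e-06]), 'eef_pos': array([ 0.21761701, -0.44957595,  0.24750714]), 'tool_rot': array([ 9.74705450e-01,  2.23491411e-01, -2.12313255e-04, -9.11374727e-04]), 'ft_force': array([0.58666608, 0.39668327, 0.41515245]), 'ft_torque': array([-0.025984  ,  0.08858246, -0.0404194 ]), 'grasp_force': 0.0, 'grip_width': 0.08540451632038643}
```

View pics/top0.png

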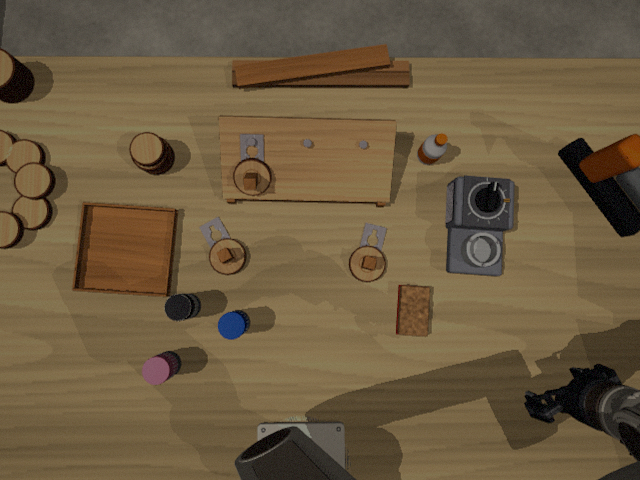

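View pics/side0.png

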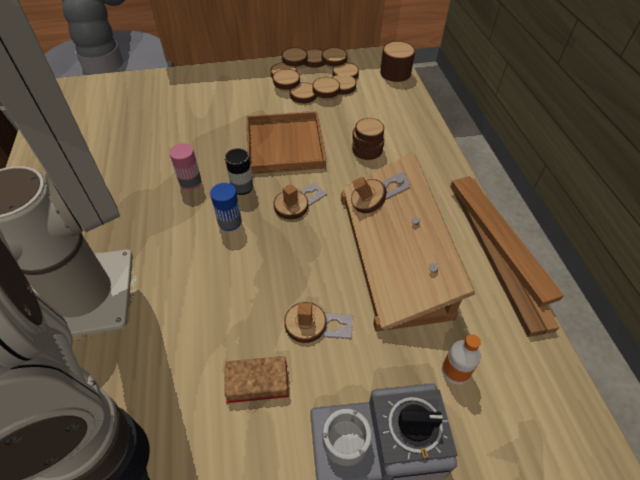

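The top view shows dried_1 on stud 1 (peg about (250,181)). Studs 2 and 3 are free, at (308,144) and (363,145). The fresh plaques are at (227,256) and (367,263), and the tray is at (126,249). The collar is at (484,250) and the dial at (488,200).

There are three canister-like things: black/white at (180,306), blue at (232,325) and pink at (158,369). The task rules out blue and pink, so the black one is the canister.

```bash
cat > m.py <<'E'
from h import *
import sys
def load(n):
    f=np.load(n+"0.npz"); return f["p"],f["d"],f["K"],f["R"],f["t"]
def plaque(p,C,win):
    """lying plaque in pixel window u0,v0,u1,v1: peg-top centre, slice centre, strap direction"""
    u0,v0,u1,v1=win; c=C[v0:v1,u0:u1].reshape(-1,3); q=p[v0:v1,u0:u1].reshape(-1,3).astype(float)
    h=c[:,2]; pk=c[(h>.055)&(h<.07)]
    peg=(pk.min(0)+pk.max(0))/2; peg=np.median(pk,0)
    sl=c[(h>.0125)&(h<.02)]; (x,y),r=cv2.minEnclosingCircle((sl[:,:2]*1000).astype(np.float32))
    hsv=cv2.cvtColor(p[v0:v1,u0:u1],cv2.COLOR_BGR2HSV).reshape(-1,3)
    st=c[(hsv[:,1]<60)&(h<.012)&(h>-.004)&(hsv[:,2]>60)]
    s=st[:,:2].mean(0); 
    rect=cv2.minAreaRect((st[:,:2]*1000).astype(np.float32))
    return peg.round(4),len(pk),np.round([x,y,r],1),s.round(4),len(st),rect
E
python3 - <<'E'
from m import *
p,d,K,Rm,t=load("top"); C=cloud(d,K,Rm,t)
for w in[(195,210,255,282),(340,215,395,290)]:
    print(plaque(p,C,w))
# board
b=C[165:195,300:380].reshape(-1,3); b2=C[125:135,240:385].reshape(-1,3); B=np.r_[b,b2]
B=B[B[:,2]>.03]; c=B.mean(0); n=np.linalg.svd(B-c)[2][2]; n*=np.sign(n[2]); print("board",c,n,np.degrees(np.arccos(n[2])), "rms",np.std((B-c)@n))
for nm,w in dict(stud2=(298,134,320,156),stud3=(352,134,376,156),dried=(232,165,272,200)).items():
    u0,v0,u1,v1=w; q=C[v0:v1,u0:u1].reshape(-1,3); h=(q-c)@n
    m=(h>.007)&(h<.018) if nm!="dried" else (h>.055)&(h<.07)
    print(nm,q[m].mean(0).round(4),m.sum(),h[m].mean())
def top(nm,w,lo,hi):
    u0,v0,u1,v1=w; q=C[v0:v1,u0:u1].reshape(-1,3); q=q[(q[:,2]>lo)&(q[:,2]<hi)]
    (x,y),r=cv2.minEnclosingCircle((q[:,:2]*1000).astype(np.float32)); print(nm,q.mean(0).round(4),len(q),round(x,1),round(y,1),round(r,1))
top("can",(160,285,205,325),.098,.112)
top("dialbar",(465,175,515,222),.122,.145)
top("collar rim",(462,228,505,270),.084,.094)
top("tray rim",(70,195,180,300),.024,.034)
top("block",(390,280,440,340),.028,.04)
top("blue",(215,305,255,345),.098,.112)
q=C[190:300,70:185].reshape(-1,3);q=q[(q[:,2]>.024)&(q[:,2]<.034)];print(cv2.minAreaRect((q[:,:2]*1000).astype(np.float32)))
cr=cv2.resize(p[165:285,430:530],(600,720)[::1],interpolation=cv2.INTER_CUBIC)
a=cv2.resize(p[170:230,455:525],(560,480),interpolation=cv2.INTER_CUBIC)
cv2.imwrite("pics/dial0.png",a)
E
```

```text
Traceback (most recent call last):
  File "h.py", line 14, in cloud
    return P@Rm.T+t
           ~^~~~~
ValueError: matmul: Input operand 1 has a mismatch in its core dimension 0, with gufunc signature (n?,k),(k,m?)->(n?,m?) (size 4 is different from 3)
```

```bash
sed -i 's/Rm=np.array(c\["rotation"\])/Rm=R.from_quat(c["rotation"]).as_matrix()/' h.py
sed -i 's/f\["R"\]/R.from_quat(f["R"]).as_matrix()/' m.py
cat > a.py <<'E'
from m import *
p,d,K,Rm,t=load("top"); C=cloud(d,K,Rm,t)
for w in[(195,210,255,282),(340,215,395,290)]:
    print(plaque(p,C,w))
b=C[165:195,300:380].reshape(-1,3); b2=C[125:135,240:385].reshape(-1,3); B=np.r_[b,b2]
B=B[B[:,2]>.03]; c=B.mean(0); n=np.linalg.svd(B-c,full_matrices=False)[2][2]; n*=np.sign(n[2]); print("board",c,n,np.degrees(np.arccos(n[2])), "rms",np.std((B-c)@n))
for nm,w in dict(stud2=(298,134,320,156),stud3=(352,134,376,156),dried=(232,165,272,200)).items():
    u0,v0,u1,v1=w; q=C[v0:v1,u0:u1].reshape(-1,3); h=(q-c)@n
    m=(h>.007)&(h<.018) if nm!="dried" else (h>.055)&(h<.07)
    print(nm,q[m].mean(0).round(4),m.sum(),h[m].mean())
def top(nm,w,lo,hi):
    u0,v0,u1,v1=w; q=C[v0:v1,u0:u1].reshape(-1,3); q=q[(q[:,2]>lo)&(q[:,2]<hi)]
    if len(q)<5: print(nm,len(q));return
    (x,y),r=cv2.minEnclosingCircle((q[:,:2]*1000).astype(np.float32)); print(nm,q.mean(0).round(4),len(q),round(x,1),round(y,1),round(r,1))
top("can",(160,285,205,325),.098,.112)
top("dialbar",(465,175,515,222),.122,.145)
top("collar rim",(462,228,505,270),.084,.094)
top("block",(390,280,440,340),.028,.04)
top("blue",(215,305,255,345),.098,.112)
q=C[190:300,70:185].reshape(-1,3);q=q[(q[:,2]>.024)&(q[:,2]<.034)];print(cv2.minAreaRect((q[:,:2]*1000).astype(np.float32)))
a=cv2.resize(p[170:230,455:525],(560,480),interpolation=cv2.INTER_CUBIC)
cv2.imwrite("pics/dial0.png",a)
E
python3 a.py
```

```text
(array([0.4655, 0.1643, 0.0614]), 143, array([465.6, 165. ,  42.1]), array([0.5268, 0.1988]), 359, ((522.7302856445312, 197.0983123779297), (58.36853790283203, 50.257144927978516), 29.393033981323242))
(array([ 0.4464, -0.1533,  0.0615]), 140, array([ 447.4, -153.7,   41.9]), array([ 0.5143, -0.1707]), 350, ((510.7411804199219, -169.86810302734375), (50.27428436279297, 57.43355178833008), 75.82080078125))
board [ 0.6683532 -0.0666441  0.0840437] [ 0.90928438 -0.39895454  0.11847868] 83.19568917262181 rms 0.04666204273577421
stud2 [ 0.7    -0.0209  0.0996] 134 0.012360343569132872
stud3 [nan nan nan] 0 nan
dried [nan nan nan] 0 nan
can [0.355  0.2505 0.1044] 604 355.2 251.0 28.7
dialbar [ 0.5799 -0.403   0.1331] 268 581.0 -402.1 30.8
collar rim [ 0.474  -0.3969  0.0883] 381 482.4 -405.7 50.6
block [ 0.3407 -0.2545  0.0332] 1429 340.5 -255.2 61.5
blue [0.3168 0.1403 0.1045] 601 316.5 140.4 28.3
((482.59423828125, 393.7551574707031), (211.44781494140625, 200.0274658203125), 85.68309020996094)a.py:10: RuntimeWarning: Mean of empty slice.
  print(nm,q[m].mean(0).round(4),m.sum(),h[m].mean())
  ret = um.true_divide(
  ret = ret.dtype.type(ret / rcount)
```

View pics/dial0.png

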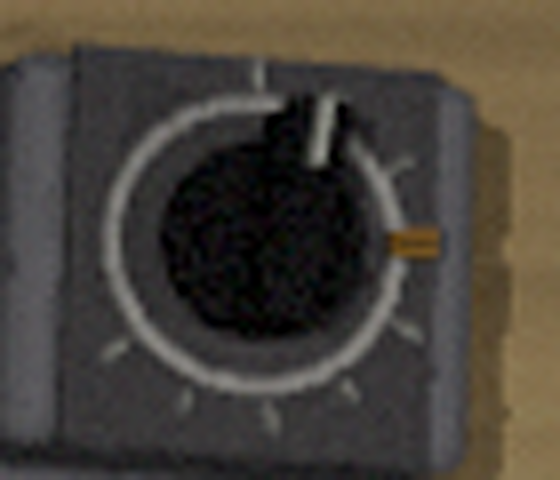

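```bash
cat > b.py <<'E'
from m import *
p,d,K,Rm,t=load("top"); C=cloud(d,K,Rm,t)
B=C[118:200,225:392].reshape(-1,3)
best=None; rng=np.random.default_rng(0)
for _ in range(400):
    a=B[rng.choice(len(B),3,False)]; n=np.cross(a[1]-a[0],a[2]-a[0]); 
    if np.linalg.norm(n)<1e-6: continue
    n/=np.linalg.norm(n); n*=np.sign(n[2]); m=abs((B-a[0])@n)<.002
    if best is None or m.sum()>best.sum(): best=m
I=B[best]; c=I.mean(0); n=np.linalg.svd(I-c,full_matrices=False)[2][2]; n*=np.sign(n[2])
print("board",c,n,"tilt",np.degrees(np.arccos(n[2])),"yaw",np.degrees(np.arctan2(-n[1],-n[0])),len(I))
I2=I-np.outer((I-c)@n,n); xa=np.cross(np.cross(n,[-n[0],-n[1],0]),n); xa/=np.linalg.norm(xa); 
if xa[2]<0: xa=-xa
ya=np.cross(n,xa); L=np.c_[(I-c)@xa,(I-c)@ya]; print("xa",xa,"ext",cv2.minAreaRect((L*1000).astype(np.float32)))
for nm,w,lo,hi in [("stud2",(296,132,322,158),.009,.016),("stud3",(350,132,378,158),.009,.016),("dried",(232,160,275,200),.058,.066)]:
    u0,v0,u1,v1=w; q=C[v0:v1,u0:u1].reshape(-1,3); h=(q-c)@n
    m=(h>lo)&(h<hi); q=q[m]; hm=h[m].mean(); foot=q.mean(0)-hm*n
    print(nm,"head",q.mean(0).round(4),m.sum(),"h",hm.round(4),"foot",foot.round(4),"local",((foot-c)@xa).round(4),((foot-c)@ya).round(4))
# collar/dryer
def pts(w,lo,hi):
    u0,v0,u1,v1=w; q=C[v0:v1,u0:u1].reshape(-1,3); return q[(q[:,2]>lo)&(q[:,2]<hi)]
hi=pts((440,165,525,285),.090,.100); print("high top rect",cv2.minAreaRect((hi[:,:2]*1000).astype(np.float32)))
q=pts((462,225,508,275),.083,.094); q=q[q[:,0]<.515]; q=q[np.hypot(q[:,0]-.474,q[:,1]+.397)<.05]
print("collar",q.mean(0),cv2.minEnclosingCircle((q[:,:2]*1000).astype(np.float32)))
db=pts((465,175,515,222),.128,.145); print("bar",db.mean(0),cv2.minAreaRect((db[:,:2]*1000).astype(np.float32)))
def ray(u,v,z):
    r=Rm@np.array([(u-K[0,2])/K[0,0],(v-K[1,2])/K[1,1],1]); return t+r*(z-t[2])/r[2]
f=lambda a,b:(455+a/8,170+b/8)
for nm,a,b,z in [("ringN",258,98,.097),("ringS",255,388,.097),("ringW",110,240,.097),("ringE",402,235,.097),("index",415,243,.099),("ptr in",318,160,.135),("ptr out",327,98,.135)]:
    print(nm,ray(*f(a,b),z).round(4))
E
python3 b.py
```

```text
board [ 0.67574986 -0.03482126  0.08142847] [-0.49939045  0.01417473  0.86626108] tilt 29.972982984197134 yaw -1.625850792092757 8065
xa [ 0.86591233 -0.02457811  0.49959158] ext ((-4.376106262207031, 16.246063232421875), (183.18089294433594, 374.8412780761719), 1.5155904293060303)
stud2 head [ 0.7012 -0.0185  0.1096] 48 h 0.0119 foot [ 0.7072 -0.0187  0.0993] local 0.0357 0.017
stud3 head [ 0.6982 -0.1381  0.1095] 44 h 0.0116 foot [ 0.704  -0.1382  0.0994] local 0.0359 -0.1026
dried head [0.6124 0.1041 0.1142] 138 h 0.062 foot [0.6433 0.1032 0.0605] local -0.0419 0.1371
high top rect ((533.7830200195312, -399.529541015625), (125.48405456542969, 194.14108276367188), 85.24411010742188)
collar [ 0.47248279 -0.39615983  0.08806868] ((471.7679443359375, -395.7070007324219), 38.60603332519531)
bar [ 0.58021617 -0.4035477   0.13393861] ((581.0912475585938, -404.2345886230469), (17.3294620513916, 60.529850006103516), 77.57572937011719)
ringN [ 0.6179 -0.4078  0.097 ]
ringS [ 0.5386 -0.4034  0.097 ]
ringW [ 0.579  -0.3659  0.097 ]
ringE [ 0.5801 -0.4453  0.097 ]
index [ 0.5776 -0.4479  0.099 ]
ptr in [ 0.5932 -0.4086  0.135 ]
ptr out [ 0.6096 -0.4117  0.135 ]
```

Request:
{"op": "apply_moves", "data": {
  "targets": [
    [[0.46,0.63,0,6.9,1],[0.46,0.63,0,6.9,1],[0.46,0.63,0,6.9,1],[0.46,0.63,0,6.9,1],[0.46,0.63,0,6.9,1],[0.46,0.63,0,6.9,1],[0.46,0.63,0,6.9,1],[0.46,0.63,0,6.9,1]]
  ]
}}

```text
clock: 0.77
eef_pos: [0.3654, -0.2469, 0.248]
tool_rot: [0.758, 0.652, -0.0, -0.0]
ft_force: [0.9, -1.2, 0.8]
grip_width: 0.0854
grasp_force: 0.0
```

Request:
{"op": "apply_moves", "data": {
  "targets": [
    [[0.46,0.63,0,6.9,1],[0.46,0.63,0,6.9,1],[0.46,0.63,0,6.9,1],[0.46,0.63,0,6.9,1],[0.46,0.63,0,6.9,1],[0.46,0.63,0,6.9,1],[0.46,0.63,0,6.9,1],[0.46,0.63,0,6.9,1]]
  ]
}}

```text
clock: 1.43
eef_pos: [0.5126, -0.0454, 0.2478]
tool_rot: [0.37, 0.929, -0.0, -0.0]
ft_force: [-0.1, 0.3, -0.4]
grip_width: 0.0851
grasp_force: 0.0
```

Request:
{"op": "apply_moves", "data": {
  "targets": [
    [[0.46,0.63,0,6.9,1],[0.46,0.63,0,6.9,1],[0.46,0.63,0,6.9,1],[0.46,0.63,0,6.9,1],[0.46,0.63,0,6.9,1],[0.46,0.63,0,6.9,1],[0,0,0,0,1],[0,0,0,0,1]]
  ]
}}

```text
clock: 2.1
eef_pos: [0.6226, 0.1058, 0.2465]
tool_rot: [0.02, 1.0, -0.0, -0.001]
ft_force: [1.2, -0.5, 0.1]
grip_width: 0.0854
grasp_force: 0.0
```

```bash
cat > s.py <<'E'
from h import *
o=get_obs(); y=R.from_quat(o["tool_rot"]).as_matrix()[:,1]
print(o["clock"].__round__(2),"pos",np.round(o["eef_pos"],4),"psi",np.degrees(np.arctan2(y[1],y[0])).round(1),"q",np.round(o["joint_pos"],2),"w",round(o["grip_width"],4),"f",np.round(o["ft_force"],1))
E
python3 s.py
```

```text
2.1 pos [0.6226 0.1058 0.2465] psi 87.7 q [ 0.17  0.51  0.4   1.46 -0.    0.21] w 0.0854 f [ 1.2 -0.5  0.1]
```

Request:
{"op": "apply_moves", "data": {
  "targets": [
    [[-0.04,-0.07,-0.9,0.7,1],[0,0,-0.9,0,1],[0,0,-0.9,0,1],[0,0,-0.6,0,1],[0,0,-0.41,0,1],[0,0,0,0,1],[0,0,0,0,-1],[0,0,0,0,-1]]
  ]
}}

```text
clock: 2.77
eef_pos: [0.6217, 0.1009, 0.1016]
tool_rot: [0.015, 1.0, 0.0, 0.001]
ft_force: [0.3, 0.3, 0.2]
grip_width: 0.0642
grasp_force: 0.0
```

Request:
{"op": "apply_moves", "data": {
  "targets": [
    [[0,0,0,0,-1],[0,0,0,0,-1],[0,0,0,0,-1],[0,0,0,0,-1]]
  ]
}}

```text
clock: 3.1
eef_pos: [0.622, 0.1021, 0.1019]
tool_rot: [0.014, 1.0, 0.001, 0.002]
ft_force: [-1.5, 2.4, 5.7]
grip_width: 0.0252
grasp_force: 60.4
```

Request:
{"op": "apply_moves", "data": {
  "targets": [
    [[0.13,0,0.075,0,-1],[0.13,0,0.075,0,-1],[0.13,-0.01,0.075,0,-1],[0.12,0,0.075,0,-1],[0,0,0,0,-1],[-0.12,0,0.22,0,-1],[-0.13,0,0.22,0,-1],[0,0,0.5,0,-1]]
  ]
}}

```text
clock: 3.77
eef_pos: [0.6288, 0.1008, 0.1476]
tool_rot: [0.015, 1.0, -0.001, -0.003]
ft_force: [-0.9, 0.1, -2.2]
grip_width: 0.0253
grasp_force: 59.5
```

```bash
python3 s.py; python3 -c "
from h import *
p,d,K,Rm,t=cam('wrist');cv2.imwrite('pics/w1.png',p)"
```

```text
3.77 pos [0.6288 0.1008 0.1476] psi 88.3 q [ 0.16  0.57  0.24  1.24 -0.    0.19] w 0.0253 f [-0.9  0.1 -2.2]
```

View pics/w1.png

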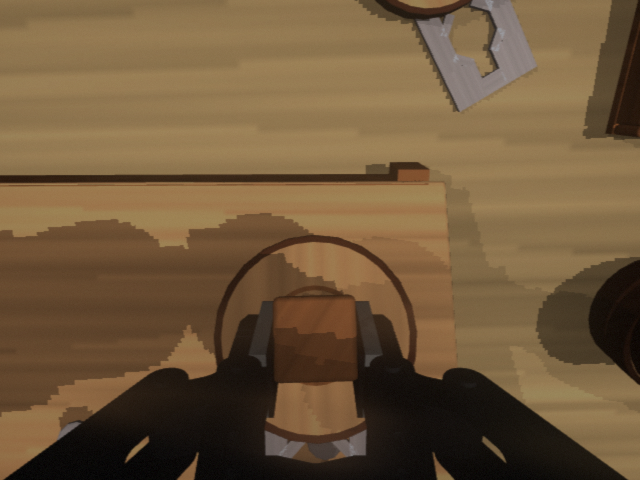

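Request:
{"op": "apply_moves", "data": {
  "targets": [
    [[-0.7,0.4,0.3,0,-1],[-0.7,0.6,0,0,-1],[-0.7,0.65,0,0,-1],[-0.6,0.75,0,0,-1],[-0.6,0.8,0,0,-1],[-0.5,0.8,0,0,-1],[-0.5,0.8,0,0,-1],[-0.5,0.8,0,-3,-1]]
  ]
}}

```text
clock: 4.48
eef_pos: [0.4386, 0.3266, 0.1624]
tool_rot: [0.041, 0.999, 0.001, 0.001]
ft_force: [0.6, 0.7, -1.1]
grip_width: 0.0256
grasp_force: 59.7
```

Request:
{"op": "apply_moves", "data": {
  "targets": [
    [[-0.1,0.8,0,0,-1],[0,0.8,0,0,-1],[0,0.12,-0.6,0,-1],[0,0,-0.7,0,-1],[0,0,-0.5,0,-1],[0,0,0,0,-1]]
  ]
}}

```text
clock: 4.98
eef_pos: [0.4327, 0.3921, 0.0851]
tool_rot: [0.04, 0.999, -0.003, -0.003]
ft_force: [-1.2, -0.5, -3.1]
grip_width: 0.0253
grasp_force: 59.6
```

```bash
python3 s.py; python3 -c "
from h import *
p,d,K,Rm,t=cam('side');cv2.imwrite('pics/s1.png',cv2.resize(p[60:260,150:450],(750,500)))"
```

```text
4.98 pos [0.4327 0.3921 0.0851] psi 85.4 q [ 0.74  0.53 -0.02  1.04 -0.    0.82] w 0.0253 f [-1.2 -0.5 -3.1]
```

View pics/s1.png

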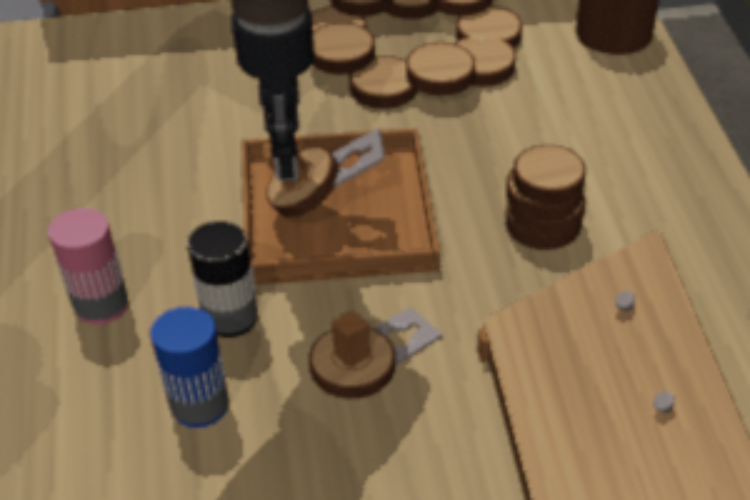

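The side view shows the plaque over the tray, tilted about 30 degrees with its strap raised. The tray is around (340,205) and the fresh plaque around (350,360). I'll lower it and release so that it falls flat.

Request:
{"op": "apply_moves", "data": {
  "targets": [
    [[0.1,0,-0.25,0,-1],[0,0,-0.12,0,-1],[0,0,-0.05,0,-1],[0,0,0,0,1],[0,0,0,0,1],[0,0,0,0,1],[0,0,0,0,1],[0,0,0.1,0,1]]
  ]
}}

```text
clock: 5.7
eef_pos: [0.4392, 0.3938, 0.0767]
tool_rot: [0.041, 0.999, -0.0, -0.0]
ft_force: [0.4, -0.6, -0.1]
grip_width: 0.0839
grasp_force: 0.0
```

Request:
{"op": "apply_moves", "data": {
  "targets": [
    [[0,0,0.4,0,1],[0,0,0.9,0,1],[0,-0.5,0.9,0,1],[0,-0.9,0.3,6,1],[0,-0.9,0.3,7,1],[0,-0.9,0,7,1],[0,-0.9,0,7,1],[0,0,0,7,1]]
  ]
}}

```text
clock: 6.37
eef_pos: [0.4388, 0.2249, 0.1898]
tool_rot: [-0.253, 0.967, -0.001, -0.0]
ft_force: [0.1, 0.2, -0.1]
grip_width: 0.0853
grasp_force: 0.0
```

```bash
python3 s.py
python3 - <<'E'
from m import *
p,d,K,Rm,t=cam("top"); np.savez("t1.npz",p=p,d=d); C=cloud(d,K,Rm,t)
q=C[195:300,75:180].reshape(-1,3); pk=q[(q[:,2]>.058)&(q[:,2]<.075)]; print("peg",pk.mean(0),len(pk),np.ptp(pk[:,2]))
sl=q[(q[:,2]>.017)&(q[:,2]<.0245)]; print("slice",np.median(sl,0),len(sl))
cv2.imwrite("pics/t1.png",cv2.resize(p[180:340,60:280],(770,560)))
print(plaque(p,C,(195,210,255,282)))
E
```

```text
6.37 pos [0.4388 0.2249 0.1898] psi 119.3 q [ 0.47  0.26 -0.12  1.19 -0.   -0.04] w 0.0853 f [ 0.1  0.2 -0.1]<stdin>:3: RuntimeWarning: Mean of empty slice.
  ret = um.true_divide(
Traceback (most recent call last):
ValueError: zero-size array to reduction operation maximum which has no identity
```

Request:
{"op": "apply_moves", "data": {
  "targets": [
    [[0.33,-0.75,0,0,1],[0.34,-0.77,0,0,1],[0,0,0,0,1],[0,0,0,0,1]]
  ]
}}

```text
clock: 6.75
eef_pos: [0.467, 0.1688, 0.1892]
tool_rot: [-0.251, 0.968, 0.0, 0.0]
ft_force: [0.1, 0.3, -0.9]
grip_width: 0.0856
grasp_force: 0.0
```

```bash
python3 s.py
python3 - <<'E'
from m import *
p,d,K,Rm,t=cam("side"); C=cloud(d,K,Rm,t); P=C.reshape(-1,3)
q=P[(abs(P[:,0]-.48)<.09)&(abs(P[:,1]-.394)<.09)]
pk=q[(q[:,2]>.064)&(q[:,2]<.075)]; print("dried peg top",len(pk),pk.mean(0) if len(pk) else "")
s=q[(q[:,2]>.018)&(q[:,2]<.03)]; print("slice z",len(s),np.median(s[:,2]))
cv2.imwrite("pics/s2.png",cv2.resize(p[60:260,150:450],(750,500)))
p,d,K,Rm,t=cam("wrist"); C=cloud(d,K,Rm,t); P=C.reshape(-1,3)
q=P[(P[:,2]>.057)&(P[:,2]<.066)&(np.hypot(P[:,0]-.4655,P[:,1]-.1643)<.05)]; print("peg A wrist",len(q),q.mean(0),cv2.minAreaRect((q[:,:2]*1000).astype(np.float32)))
E
```

```text
6.75 pos [0.467  0.1688 0.1892] psi 119.0 q [ 0.35  0.27 -0.12  1.19  0.   -0.16] w 0.0856 f [ 0.1  0.3 -0.9]
dried peg top 11 [0.47175595 0.38830466 0.06693444]
slice z 411 0.021703996111129942
peg A wrist 1684 [0.46609962 0.16585107 0.06170731] ((466.9698486328125, 166.12445068359375), (26.51737403869629, 25.647960662841797), 29.63072967529297)
```

View pics/s2.png

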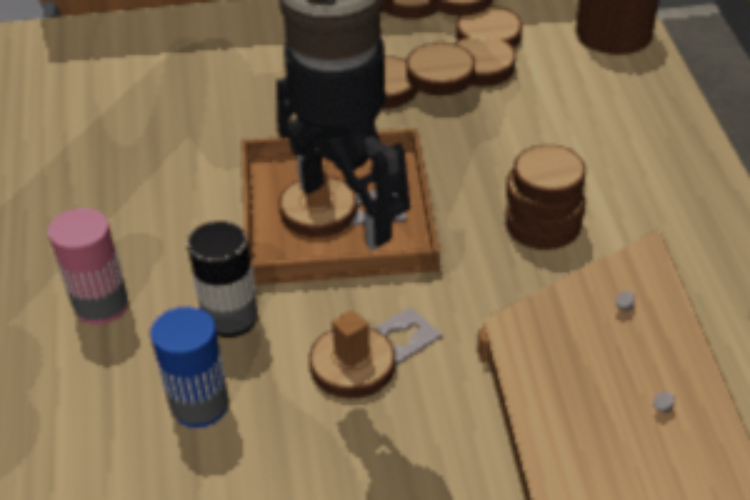

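Request:
{"op": "apply_moves", "data": {
  "targets": [
    [[0,-0.08,-0.9,0.5,1],[0,0,-0.9,0,1],[0,0,-0.9,0,1],[0,0,-0.6,0,1],[0,0,-0.28,0,1],[0,0,0,0,1],[0,0,0,0,-1],[0,0,0,0,-1]]
  ]
}}

```text
clock: 7.52
eef_pos: [0.4671, 0.1674, 0.0466]
tool_rot: [-0.258, 0.966, 0.0, 0.001]
ft_force: [-1.1, -0.2, -0.2]
grip_width: 0.0641
grasp_force: 0.0
```

Request:
{"op": "apply_moves", "data": {
  "targets": [
    [[0,0,0,0,-1],[0,0,0,0,-1],[0,0,0,0,-1],[0,0,0,0,-1]]
  ]
}}

```text
clock: 7.85
eef_pos: [0.4673, 0.1666, 0.0468]
tool_rot: [-0.257, 0.966, 0.0, 0.001]
ft_force: [-0.4, 0.0, 4.7]
grip_width: 0.0256
grasp_force: 61.0
```

```bash
python3 s.py
```

```text
7.85 pos [0.4673 0.1666 0.0468] psi 119.8 q [ 0.34  0.42 -0.32  0.83  0.   -0.18] w 0.0256 f [-0.4  0.   4.7]
```

Request:
{"op": "apply_moves", "data": {
  "targets": [
    [[0,0,0.7,0,-1],[0,0,0.9,0,-1],[0,0,0.9,0,-1],[0.3,-0.1,0.8,0,-1],[0.7,-0.3,0.3,-7,-1],[0.8,-0.3,0,-7,-1],[0.8,-0.3,0,-7,-1],[0.8,-0.3,0,-7,-1]]
  ]
}}

```text
clock: 8.52
eef_pos: [0.6034, 0.1135, 0.1902]
tool_rot: [-0.013, 1.0, 0.0, 0.0]
ft_force: [0.9, 1.0, -1.9]
grip_width: 0.0252
grasp_force: 60.1
```

Request:
{"op": "apply_moves", "data": {
  "targets": [
    [[0.7,-0.2,0,-3.4,-1],[0.43,-0.1,0,0,-1],[0,0,0,0,-1],[0,0,0,0,-1]]
  ]
}}

```text
clock: 8.85
eef_pos: [0.6476, 0.1014, 0.1882]
tool_rot: [0.015, 1.0, -0.0, -0.001]
ft_force: [-0.3, -0.1, -1.3]
grip_width: 0.025
grasp_force: 60.1
```

```bash
python3 s.py; python3 -c "
from h import *
p,d,K,Rm,t=cam('side');cv2.imwrite('pics/s3.png',cv2.resize(p[90:330,250:550],(700,560)))"
```

```text
8.85 pos [0.6476 0.1014 0.1882] psi 88.3 q [0.16 0.58 0.37 1.36 0.   0.18] w 0.025 f [-0.3 -0.1 -1.3]
```

View pics/s3.png

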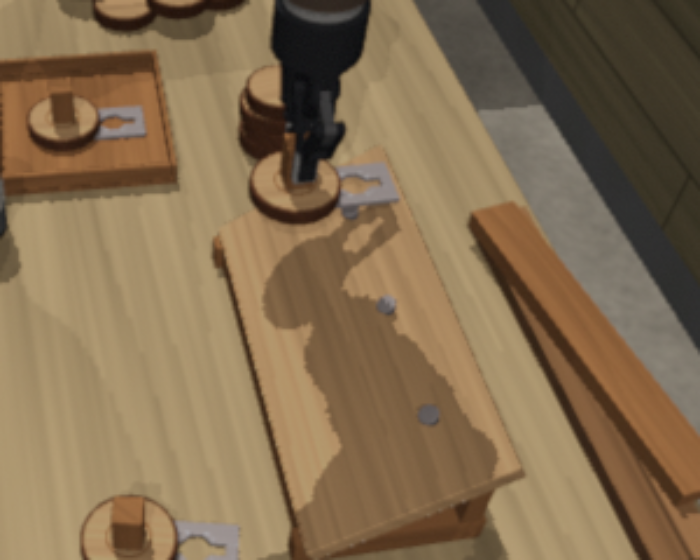

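The dried plaque lies flat in the tray at about (65,120). The fresh one is held level with its strap above the upper board, next to stud 1. Next I'll press it down.

Request:
{"op": "apply_moves", "data": {
  "targets": [
    [[0.03,0.04,-0.4,0,-1],[0,0,-0.22,0,-1],[0,0,-0.15,0,-1],[-0.02,0,-0.15,0,-1],[-0.02,0,-0.15,0,-1],[-0.03,0,-0.15,0,-1]]
  ]
}}

```text
clock: 9.4
eef_pos: [0.6408, 0.1045, 0.142]
tool_rot: [0.013, 1.0, 0.0, -0.004]
ft_force: [-14.6, 0.9, 9.7]
grip_width: 0.0252
grasp_force: 61.1
```

```bash
python3 s.py
```

```text
9.4 pos [0.6408 0.1045 0.142 ] psi 88.5 q [0.16 0.6  0.27 1.25 0.   0.19] w 0.0252 f [-14.6   0.9   9.7]
```

Request:
{"op": "apply_moves", "data": {
  "targets": [
    [[-0.03,0,-0.15,0,-1],[-0.03,0,-0.15,0,-1],[-0.03,0,-0.15,0,-1],[-0.03,0,-0.15,0,-1],[-0.03,0,-0.12,0,-1],[0,0,0,0,-1]]
  ]
}}

```text
clock: 9.9
eef_pos: [0.6381, 0.1045, 0.1122]
tool_rot: [0.013, 1.0, 0.0, -0.001]
ft_force: [-5.7, 1.2, 3.6]
grip_width: 0.0254
grasp_force: 59.0
```

```bash
python3 s.py; python3 -c "
from h import *
p,d,K,Rm,t=cam('side');cv2.imwrite('pics/s4.png',cv2.resize(p[120:270,320:480],(640,600)))
p,d,K,Rm,t=cam('wrist');np.savez('w4.npz',p=p,d=d,K=K,Rm=Rm,t=t)"
```

```text
9.9 pos [0.6381 0.1045 0.1122] psi 88.5 q [0.16 0.61 0.21 1.17 0.   0.19] w 0.0254 f [-5.7  1.2  3.6]
```

View pics/s4.png

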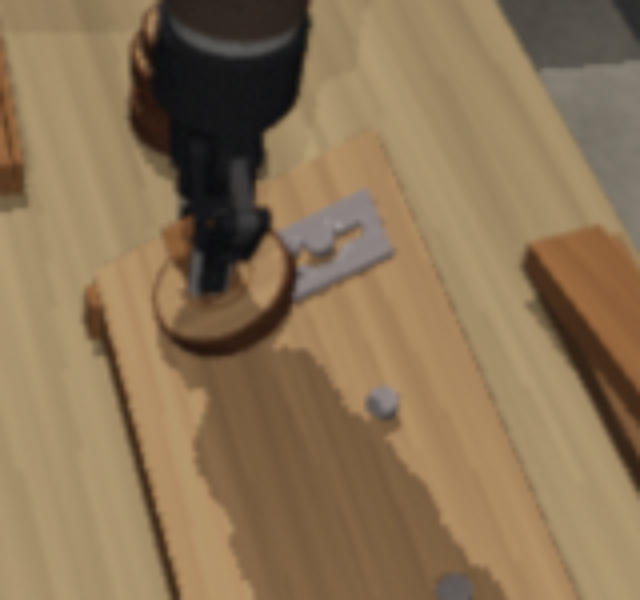

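```bash
cat > st.py <<'E'
from h import *
# board frame
n=np.array([-.49939,.01417,.86626]); xa=np.array([.86591,-.02458,.49959]); ya=np.cross(n,xa)
S={1:np.array([.7105,.1011,.0995]),2:np.array([.7072,-.0187,.0993]),3:np.array([.7040,-.1382,.0994])}
def look(k,name,out=None):
    p,d,K,Rm,t=cam(name); P=(cloud(d,K,Rm,t)-S[k]); L=np.stack([P@xa,P@ya,P@n],-1)
    # rectified view of board around stud: 1 px = .25 mm, x up, y left; colours taken with z
    rng=[(-140,60),(-60,60)]
    m=(d>0)&(L[...,0]>-.14)&(L[...,0]<.06)&(abs(L[...,1])<.06)
    return p,L,m
E
python3 - <<'E'
from st import *
for name in("wrist","side"):
    p,L,m=look(1,name); q=L[m]
    c=cv2.cvtColor(p,cv2.COLOR_BGR2HSV)[m]
    near=(np.abs(q[:,0])<.02)&(np.abs(q[:,1])<.02)
    h=q[near&(q[:,2]>.009)&(q[:,2]<.016)]; print(name,"head",len(h),(h.mean(0)*1000).round(1) if len(h) else "")
    s=q[(c[:,1]<60)&(q[:,2]>.001)&(q[:,2]<.008)&(q[:,0]>-.02)]
    if len(s)>5: print("strap x max %.1f y %.1f..%.1f z med %.1f"%tuple(1000*np.array([np.percentile(s[:,0],99.5),np.percentile(s[:,1],.5),np.percentile(s[:,1],99.5),np.median(s[:,2])])),len(s))
E
```

```text
wrist head 111 [-18.3   0.9  15.5]
strap x max -9.0 y -19.5..22.1 z med 4.6 1114
side head 45 [-3.1  0.3 12.1]
strap x max 32.1 y -25.7..26.3 z med 4.4 305
```

Request:
{"op": "apply_moves", "data": {
  "targets": [
    [[0.02,0,-0.04,0,-1],[-0.1,0,-0.06,0,-1],[-0.1,0,-0.06,0,-1],[-0.1,0,-0.06,0,-1],[-0.1,0,-0.06,0,-1],[-0.1,0,-0.05,0,-1],[-0.05,0,-0.03,0,-1],[0,0,0,0,-1]]
  ]
}}

```text
clock: 10.77
eef_pos: [0.6211, 0.1042, 0.1013]
tool_rot: [0.014, 1.0, 0.001, 0.004]
ft_force: [-0.3, -0.1, 11.2]
grip_width: 0.0252
grasp_force: 59.9
```

```bash
python3 s.py
cat > chk.py <<'E'
from st import *
import sys
k=int(sys.argv[1])
for name in sys.argv[2:]:
    p,L,m=look(k,name); q=L[m]
    c=cv2.cvtColor(p,cv2.COLOR_BGR2HSV)[m]
    near=(np.abs(q[:,0])<.02)&(np.abs(q[:,1])<.02)
    h=q[near&(q[:,2]>.0095)&(q[:,2]<.016)]; print(name,"head",len(h),(h.mean(0)*1000).round(1) if len(h) else "")
    s=q[(c[:,1]<60)&(q[:,2]>.001)&(q[:,2]<.008)&(q[:,0]>-.04)]
    if len(s)>5: print("strap x max %.1f y %.1f..%.1f z med %.1f"%tuple(1000*np.array([np.percentile(s[:,0],99.5),np.percentile(s[:,1],.5),np.percentile(s[:,1],99.5),np.median(s[:,2])])),len(s))
    g=q[(q[:,2]>.057)&(q[:,2]<.067)&(q[:,0]<-.05)]; print("peg top",len(g),(g.mean(0)*1000).round(1) if len(g) else "")
E
python3 chk.py 1 side
```

```text
10.77 pos [0.6211 0.1042 0.1013] psi 88.4 q [ 0.17  0.58  0.13  1.11 -0.    0.19] w 0.0252 f [-0.3 -0.1 11.2]
side head 39 [-1.4  0.7 12.2]
strap x max 12.8 y -26.3..24.0 z med 4.6 285
peg top 83 [-83.7  -2.   61.9]
```

Strap tip minus head is 14 mm against 14.5 mm nominal, so it is home. Release and go on to fresh B.

Request:
{"op": "apply_moves", "data": {
  "targets": [
    [[0,0,0.02,0,1],[0,0,0,0,1],[0,0,0,0,1],[0,0,0,0,1],[-0.1,0,0.5,0,1],[-0.3,0,0.8,0,1],[-0.5,-0.5,0.8,0,1],[-0.5,-0.8,0.2,-3,1]]
  ]
}}

```text
clock: 11.48
eef_pos: [0.5655, 0.0544, 0.1939]
tool_rot: [0.038, 0.999, 0.001, 0.004]
ft_force: [1.2, -0.8, 0.9]
grip_width: 0.0851
grasp_force: 0.0
```

Request:
{"op": "apply_moves", "data": {
  "targets": [
    [[-0.5,-0.85,0,-5,1],[-0.5,-0.85,0,-5,1],[-0.5,-0.85,0,0,1],[-0.5,-0.85,0,0,1],[-0.5,-0.85,0,0,1],[-0.4,-0.85,0,0,1],[0,0,0,0,1],[0,0,0,0,1]]
  ]
}}

```text
clock: 12.15
eef_pos: [0.4461, -0.1534, 0.1893]
tool_rot: [0.129, 0.992, 0.0, -0.0]
ft_force: [-0.3, 0.3, 0.6]
grip_width: 0.0852
grasp_force: 0.0
```

```bash
python3 s.py; python3 chk.py 1 side
cat > pg.py <<'E'
from h import *
p,d,K,Rm,t=cam("wrist"); C=cloud(d,K,Rm,t); P=C.reshape(-1,3)
q=P[(P[:,2]>.057)&(P[:,2]<.066)]; print("peg wrist",len(q),q.mean(0),cv2.minAreaRect((q[:,:2]*1000).astype(np.float32)))
E
python3 pg.py
```

```text
12.15 pos [ 0.4461 -0.1534  0.1893] psi 75.1 q [-0.33  0.22 -0.18  1.17  0.   -0.07] w 0.0852 f [-0.3  0.3  0.6]
side head 40 [-1.3  0.8 12.1]
strap x max 13.1 y -25.7..24.8 z med 5.0 284
peg top 121 [-79.5  -2.2  62. ]
peg wrist 4716 [ 0.53328628 -0.18721318  0.06110983] ((539.0506591796875, -161.50177001953125), (454.7724609375, 196.09793090820312), 59.51457977294922)
```

```bash
sed -i 's/P\[:,2\]<.066)\]/P[:,2]<.066)\&(np.hypot(P[:,0]-.446,P[:,1]+.153)<.05)]/' pg.py; python3 pg.py
```

```text
peg wrist 1686 [ 0.44769925 -0.15234171  0.06166886] ((448.48016357421875, -152.4566650390625), (25.992530822753906, 26.28335952758789), 75.14801788330078)
```

Request:
{"op": "apply_moves", "data": {
  "targets": [
    [[0.05,0.02,-0.9,0,1],[0,0,-0.9,0,1],[0,0,-0.9,0,1],[0,0,-0.6,0,1],[0,0,-0.28,0,1],[0,0,0,0,1],[0,0,0,0,-1],[0,0,0,0,-1]]
  ]
}}

```text
clock: 12.97
eef_pos: [0.4505, -0.1504, 0.0472]
tool_rot: [0.126, 0.992, -0.0, 0.001]
ft_force: [0.1, -0.5, 0.6]
grip_width: 0.0634
grasp_force: 0.0
```

Request:
{"op": "apply_moves", "data": {
  "targets": [
    [[0,0,0,0,-1],[0,0,0,0,-1],[0,0,0,0,-1],[0,0,0,0,-1]]
  ]
}}

```text
clock: 13.3
eef_pos: [0.4503, -0.1514, 0.0476]
tool_rot: [0.127, 0.992, -0.0, 0.002]
ft_force: [-0.5, -0.6, 4.8]
grip_width: 0.025
grasp_force: 60.9
```

Request:
{"op": "apply_moves", "data": {
  "targets": [
    [[0,0,0.7,0,-1],[0,0,0.9,0,-1],[0,0,0.9,0,-1],[0.3,0,0.8,0,-1],[0.7,0,0.3,6.6,-1],[0.8,0,0,6.7,-1],[0.8,0.1,0,0,-1],[0.8,0.1,0,0,-1]]
  ]
}}

```text
clock: 13.97
eef_pos: [0.5863, -0.1432, 0.191]
tool_rot: [0.012, 1.0, -0.0, 0.001]
ft_force: [0.2, -1.2, -1.9]
grip_width: 0.0254
grasp_force: 60.1
```

```bash
python3 s.py
```

```text
13.97 pos [ 0.5863 -0.1432  0.191 ] psi 88.6 q [-0.24  0.47  0.19  1.29  0.   -0.22] w 0.0254 f [ 0.2 -1.2 -1.9]
```

Request:
{"op": "apply_moves", "data": {
  "targets": [
    [[0.7,0.1,0,0,-1],[0.75,0.09,0,0,-1],[0,0,0,0,-1],[0,0,0,0,-1]]
  ]
}}

```text
clock: 14.3
eef_pos: [0.6436, -0.1349, 0.1882]
tool_rot: [0.011, 1.0, 0.0, -0.001]
ft_force: [-1.7, -0.5, -1.5]
grip_width: 0.0252
grasp_force: 60.1
```

```bash
python3 s.py
```

```text
14.3 pos [ 0.6436 -0.1349  0.1882] psi 88.7 q [-0.21  0.59  0.38  1.36 -0.   -0.18] w 0.0252 f [-1.7 -0.5 -1.5]
```

Request:
{"op": "apply_moves", "data": {
  "targets": [
    [[0.03,-0.01,-0.4,-0.3,-1],[0,0,-0.22,0,-1],[0,0,-0.15,0,-1],[-0.02,0,-0.15,0,-1],[-0.02,0,-0.15,0,-1],[-0.03,0,-0.15,0,-1]]
  ]
}}

```text
clock: 14.8
eef_pos: [0.6363, -0.1362, 0.143]
tool_rot: [0.015, 1.0, -0.0, -0.004]
ft_force: [-13.0, 0.8, 7.6]
grip_width: 0.0251
grasp_force: 60.6
```

Request:
{"op": "apply_moves", "data": {
  "targets": [
    [[-0.03,0,-0.15,0,-1],[-0.03,0,-0.15,0,-1],[-0.03,0,-0.15,0,-1],[-0.03,0,-0.15,0,-1],[-0.03,0,-0.1,0,-1],[0,0,0,0,-1]]
  ]
}}

```text
clock: 15.3
eef_pos: [0.6335, -0.1361, 0.1141]
tool_rot: [0.015, 1.0, 0.0, -0.001]
ft_force: [-7.2, -0.5, 4.8]
grip_width: 0.0251
grasp_force: 58.8
```

```bash
python3 s.py; python3 chk.py 3 side top
```

```text
15.3 pos [ 0.6335 -0.1361  0.1141] psi 88.3 q [-0.21  0.61  0.22  1.18 -0.   -0.18] w 0.0251 f [-7.2 -0.5  4.8]
side head 69 [-3.2 -0.4 12.3]
strap x max 34.1 y -26.3..24.6 z med 4.6 499
peg top 143 [-61.   -2.5  63.4]
top head 0 
strap x max 35.4 y 12.7..25.4 z med 4.1 75
peg top 0
```

Request:
{"op": "apply_moves", "data": {
  "targets": [
    [[0.02,0.01,-0.06,0,-1],[-0.1,0,-0.06,0,-1],[-0.1,0,-0.06,0,-1],[-0.1,0,-0.06,0,-1],[-0.1,0,-0.06,0,-1],[-0.1,0,-0.05,0,-1],[-0.07,0,-0.05,0,-1],[0,0,0,0,-1]]
  ]
}}

```text
clock: 16.07
eef_pos: [0.6171, -0.1362, 0.1035]
tool_rot: [0.014, 1.0, -0.001, 0.006]
ft_force: [1.0, -0.6, 16.8]
grip_width: 0.0252
grasp_force: 60.4
```

```bash
python3 s.py; python3 chk.py 3 side
```

```text
16.07 pos [ 0.6171 -0.1362  0.1035] psi 88.4 q [-0.22  0.58  0.13  1.11  0.   -0.19] w 0.0252 f [ 1.  -0.6 16.8]
side head 58 [-0.6  0.1 12.5]
strap x max 15.4 y -26.7..23.2 z med 5.0 454
peg top 127 [-81.2  -2.4  62.1]
```

Request:
{"op": "apply_moves", "data": {
  "targets": [
    [[-0.04,0,-0.01,0,-1],[-0.02,0,0,0,-1],[0,0,0,0,1],[0,0,0,0,1],[0,0,0,0,1],[0,0,0,0,1],[-0.1,0,0.5,0,1],[-0.3,0,0.9,0,1]]
  ]
}}

```text
clock: 16.78
eef_pos: [0.5923, -0.1345, 0.1477]
tool_rot: [0.014, 1.0, 0.001, -0.005]
ft_force: [-0.7, 0.3, 0.8]
grip_width: 0.0857
grasp_force: 0.0
```

Request:
{"op": "apply_moves", "data": {
  "targets": [
    [[-0.6,0.4,0.6,0,1],[-0.6,0.7,0.3,0,1],[-0.6,0.8,0,0,1],[-0.6,0.8,0,0,1],[-0.6,0.8,0,0,1],[-0.6,0.8,0,0,1],[-0.6,0.8,0,0,1],[-0.6,0.8,0,0,1]]
  ]
}}

```text
clock: 17.45
eef_pos: [0.4013, 0.1016, 0.1887]
tool_rot: [0.014, 1.0, -0.0, -0.0]
ft_force: [0.5, 0.1, -0.2]
grip_width: 0.0853
grasp_force: 0.0
```

```bash
python3 s.py; python3 chk.py 3 side;python3 chk.py 1 side
```

```text
17.45 pos [0.4013 0.1016 0.1887] psi 88.3 q [ 0.25  0.11 -0.31  1.15  0.    0.28] w 0.0853 f [ 0.5  0.1 -0.2]
side head 60 [-0.2  0.4 12.1]
strap x max 13.5 y -26.3..23.8 z med 5.3 432
peg top 184 [-79.1  -2.8  62.1]
side head 42 [-0.8  0.7 11.9]
strap x max 13.1 y -26.2..24.2 z med 4.9 281
peg top 117 [-79.6  -1.9  62.1]
```

Request:
{"op": "apply_moves", "data": {
  "targets": [
    [[-0.23,0.74,0,0,1],[-0.23,0.74,0,0,1],[-0.23,0.74,0,0,1],[-0.23,0.74,0,0,1],[-0.24,0.74,0,0,1],[0,0,0,0,1],[0,0,0,0,1]]
  ]
}}

```text
clock: 18.13
eef_pos: [0.3566, 0.2493, 0.1886]
tool_rot: [0.013, 1.0, -0.001, -0.0]
ft_force: [0.4, -0.1, 0.3]
grip_width: 0.0857
grasp_force: 0.0
```

```bash
python3 s.py
python3 - <<'E'
from h import *
p,d,K,Rm,t=cam("wrist"); C=cloud(d,K,Rm,t); P=C.reshape(-1,3); cv2.imwrite("pics/w5.png",p)
q=P[(P[:,2]>.1)&(P[:,2]<.11)&(np.hypot(P[:,0]-.355,P[:,1]-.2505)<.045)]; print(len(q),q.mean(0),cv2.minEnclosingCircle((q[:,:2]*1000).astype(np.float32)))
E
```

```text
18.13 pos [0.3566 0.2493 0.1886] psi 88.6 q [ 0.61  0.15 -0.27  1.15 -0.    0.64] w 0.0857 f [ 0.4 -0.1  0.3]
8494 [0.3542954  0.25274955 0.10502155] ((355.808349609375, 252.92771911621094), 28.374454498291016)
```

View pics/w5.png

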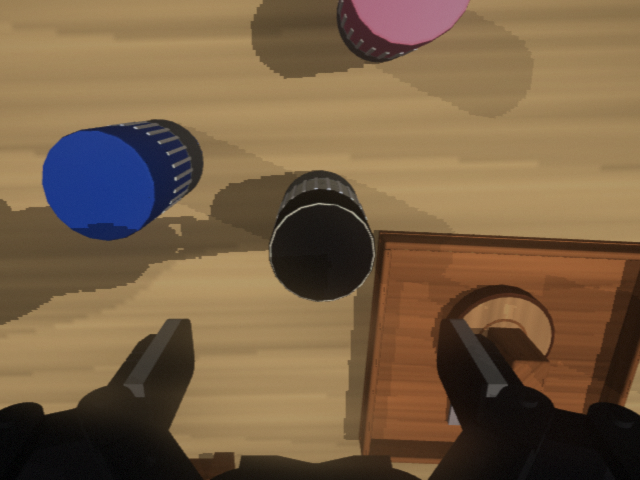

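The black canister's top is at pixel (322,250), centre (0.3555, 0.252), 105 mm tall and 28 mm in radius. It is neither the blue one at (100,185) nor the pink one at (410,15), so I'll grasp it.

Request:
{"op": "apply_moves", "data": {
  "targets": [
    [[-0.03,0.06,-0.7,0,1],[0,0,-0.7,0,1],[0,0,-0.7,0,1],[0,0,-0.4,0,1],[0,0,-0.16,0,1],[0,0,0,0,1],[0,0,0,0,-1],[0,0,0,0,-1]]
  ]
}}

```text
clock: 18.85
eef_pos: [0.3568, 0.2512, 0.0839]
tool_rot: [0.015, 1.0, 0.001, 0.001]
ft_force: [-0.7, 0.7, 0.1]
grip_width: 0.0635
grasp_force: 0.0
```

Request:
{"op": "apply_moves", "data": {
  "targets": [
    [[0,0,0,0,-1],[0,0,0,0,-1],[0,0,0,0,-1],[0,0,0.4,0,-1],[0,0,0.9,0,-1],[0,0,0.9,0,-1],[0,0,0.8,0,-1],[0,0,0,0,-1]]
  ]
}}

```text
clock: 19.52
eef_pos: [0.3587, 0.2534, 0.2095]
tool_rot: [0.014, 1.0, 0.004, 0.005]
ft_force: [0.8, 1.0, -1.8]
grip_width: 0.0547
grasp_force: 64.3
```

```bash
python3 s.py
```

```text
19.52 pos [0.3587 0.2534 0.2095] psi 88.4 q [ 0.62  0.13 -0.23  1.19 -0.    0.64] w 0.0547 f [ 0.8  1.  -1.8]
```

Request:
{"op": "apply_moves", "data": {
  "targets": [
    [[0.1,-0.6,0,0,-1],[0.16,-0.92,0,0,-1],[0.16,-0.92,0,0,-1],[0.16,-0.92,0,0,-1],[0.16,-0.92,0,0,-1],[0.16,-0.92,0,0,-1],[0.16,-0.92,0,0,-1],[0.16,-0.92,0,0,-1]]
  ]
}}

```text
clock: 20.18
eef_pos: [0.4038, -0.0322, 0.2024]
tool_rot: [0.014, 1.0, 0.0, -0.0]
ft_force: [1.2, 0.4, -2.3]
grip_width: 0.055
grasp_force: 64.4
```

Request:
{"op": "apply_moves", "data": {
  "targets": [
    [[0.16,-0.92,0,0,-1],[0.16,-0.92,0,0,-1],[0.16,-0.92,0,0,-1],[0.16,-0.92,0,0,-1],[0.16,-0.92,0,0,-1],[0.16,-0.92,0,0,-1],[0.16,-0.92,0,0,-1],[0.16,-0.92,0,0,-1]]
  ]
}}

```text
clock: 20.85
eef_pos: [0.4551, -0.3266, 0.202]
tool_rot: [0.014, 1.0, 0.0, -0.0]
ft_force: [0.7, 0.0, -1.5]
grip_width: 0.0546
grasp_force: 64.4
```

Request:
{"op": "apply_moves", "data": {
  "targets": [
    [[0.16,-0.92,0,0,-1],[0.16,-0.92,0,0,-1],[0,0,0,0,-1],[0,0,0,0,-1],[0,0,0,0,-1]]
  ]
}}

```text
clock: 21.27
eef_pos: [0.4677, -0.3979, 0.2015]
tool_rot: [0.014, 1.0, 0.001, -0.001]
ft_force: [-1.1, -0.0, -2.4]
grip_width: 0.0548
grasp_force: 64.8
```

```bash
python3 s.py
python3 - <<'E'
from h import *
def fit(q):
    A=np.c_[2*q[:,:2],np.ones(len(q))]; s=np.linalg.lstsq(A,(q[:,:2]**2).sum(1),rcond=None)[0]; return s[:2],np.sqrt(s[2]+s[:2]@s[:2])
for n in("wrist","side"):
    p,d,K,Rm,t=cam(n); C=cloud(d,K,Rm,t); P=C[d>0].reshape(-1,3); cv2.imwrite(f"pics/{n}6.png",p)
    r=np.hypot(P[:,0]-.472,P[:,1]+.396)
    q=P[(P[:,2]>.085)&(P[:,2]<.092)&(r<.043)&(r>.025)]; print(n,"rim",len(q),q.mean(0),cv2.minEnclosingCircle((q[:,:2]*1000).astype(np.float32)),fit(q))
    q=P[(P[:,2]>.13)&(P[:,2]<.165)&(r<.04)]; print("can body",len(q),q.mean(0),fit(q) if len(q)>9 else "")
    q=P[(P[:,2]>.13)&(P[:,2]<.165)&(r<.04)]
E
```

```text
21.27 pos [ 0.4677 -0.3979  0.2015] psi 88.4 q [-0.71  0.49  0.25  1.33  0.   -0.68] w 0.0548 f [-1.1 -0.  -2.4]
wrist rim 2231 [ 0.45252166 -0.39072609  0.08865302] ((473.4851379394531, -394.5982971191406), 37.390113830566406) (array([ 0.47434106, -0.39505725]), np.float64(0.03383544066111999))
can body 2237 [ 0.4423518  -0.39610255  0.1492863 ] (array([ 0.46669737, -0.3971291 ]), np.float64(0.02816492639354137))
side rim 319 [ 0.46308151 -0.4161658   0.08838858] ((472.3275146484375, -395.45843505859375), 37.358909606933594) (array([ 0.47226298, -0.3952341 ]), np.float64(0.034054914130008024))
can body 169 [ 0.44763475 -0.41565472  0.14810883] (array([ 0.46409417, -0.39739647]), np.float64(0.027343195610845045))
```

View pics/wrist6.png

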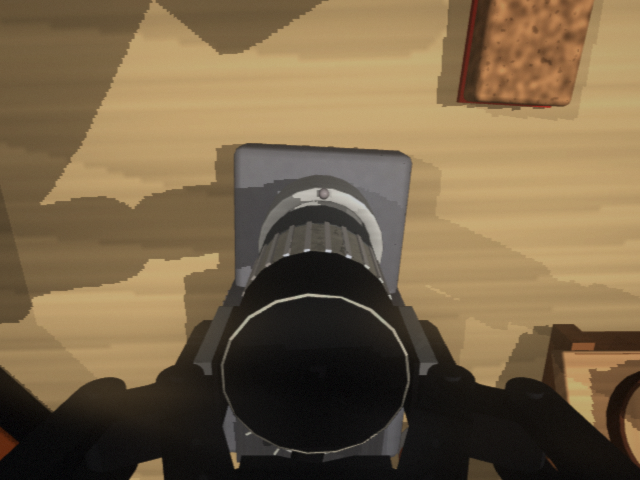

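Request:
{"op": "apply_moves", "data": {
  "targets": [
    [[0.19,0.055,0,0,-1],[0,0,-0.3,0,-1],[0,0,-0.3,0,-1],[0,0,-0.2,0,-1],[0,0,-0.15,0,-1],[0,0,-0.1,0,-1],[0,0,0,0,-1]]
  ]
}}

```text
clock: 21.95
eef_pos: [0.4758, -0.3956, 0.16]
tool_rot: [0.014, 1.0, 0.0, -0.001]
ft_force: [-0.5, -0.3, -1.9]
grip_width: 0.0544
grasp_force: 65.1
```

```bash
python3 s.py
```

```text
21.95 pos [ 0.4758 -0.3956  0.16  ] psi 88.4 q [-0.69  0.52  0.19  1.24  0.   -0.67] w 0.0544 f [-0.5 -0.3 -1.9]
```

Request:
{"op": "apply_moves", "data": {
  "targets": [
    [[0,0,-0.1,-5,-1],[0,0,-0.1,-5,-1],[0,0,-0.1,-5,-1],[0,0,-0.1,-5,-1],[0,0,-0.1,-5,-1]]
  ]
}}

```text
clock: 22.37
eef_pos: [0.4761, -0.397, 0.1432]
tool_rot: [0.232, 0.973, -0.001, 0.001]
ft_force: [-2.2, 0.5, 5.1]
grip_width: 0.0548
grasp_force: 65.3
```

Request:
{"op": "apply_moves", "data": {
  "targets": [
    [[0,0,-0.1,-5,-1],[0,0,-0.1,-5,-1],[0,0,-0.05,-5,-1],[0,0,-0.05,-5,-1]]
  ]
}}

```text
clock: 22.7
eef_pos: [0.4756, -0.3973, 0.1333]
tool_rot: [0.397, 0.918, -0.002, 0.001]
ft_force: [-9.0, 5.2, 25.3]
grip_width: 0.0546
grasp_force: 67.0
```

```bash
python3 s.py
```

```text
22.7 pos [ 0.4756 -0.3973  0.1333] psi 43.2 q [-0.69  0.54  0.15  1.17 -0.    0.12] w 0.0546 f [-9.   5.2 25.3]
```

Request:
{"op": "apply_moves", "data": {
  "targets": [
    [[0,0.01,-0.03,-5,-1],[-0.01,0,-0.03,-5,-1],[0,0,0,-5,-1],[0,0,0,0,-1]]
  ]
}}

```text
clock: 23.03
eef_pos: [0.4749, -0.3977, 0.1333]
tool_rot: [0.514, 0.858, -0.003, 0.003]
ft_force: [-9.0, 3.9, 23.5]
grip_width: 0.0545
grasp_force: 67.1
```

```bash
python3 s.py
cat > can.py <<'E'
from h import *
for n in("wrist","side"):
    p,d,K,Rm,t=cam(n); C=cloud(d,K,Rm,t); P=C[d>0].reshape(-1,3)
    r=np.hypot(P[:,0]-.473,P[:,1]+.396)
    q=P[(P[:,2]>.14)&(P[:,2]<.175)&(r<.02)]; 
    if len(q)>10: print(n,"top",len(q),q.mean(0).round(4),np.median(q[:,2]).round(4))
    h=P[(P[:,2]>.09)&(P[:,2]<.1)&(abs(P[:,0]-.60)<.03)&(abs(P[:,1]+.40)<.05)]; print("dryer high top",len(h),np.median(h[:,2]) if len(h) else "")
E
python3 can.py
```

```text
23.03 pos [ 0.4749 -0.3977  0.1333] psi 28.1 q [-0.7   0.54  0.14  1.17 -0.    0.38] w 0.0545 f [-9.   3.9 23.5]
wrist top 12487 [ 0.4726 -0.3953  0.1541] 0.1541
dryer high top 8791 0.09500117182845605
side top 53 [ 0.4769 -0.4122  0.1538] 0.1538
dryer high top 1549 0.09477410246223783
```

Request:
{"op": "apply_moves", "data": {
  "targets": [
    [[0,0,0.05,0,1],[0,0,0,0,1],[0,0,0,0,1],[0,0,0,0,1],[0,0,0.5,0,1],[0,0,0.9,0,1],[0,0,0.9,0,1],[0.3,0,0.2,7,1]]
  ]
}}

```text
clock: 23.8
eef_pos: [0.4882, -0.3977, 0.2348]
tool_rot: [0.459, 0.889, -0.001, 0.004]
ft_force: [0.4, -0.8, 1.2]
grip_width: 0.0852
grasp_force: 0.0
```

Request:
{"op": "apply_moves", "data": {
  "targets": [
    [[0.5,-0.05,0,7,1],[0.6,-0.05,0,7,1],[0.6,-0.05,0,7,1],[0.58,-0.05,0,7,1],[0,0,0,7,1],[0,0,0,7,1],[0,0,0,0.5,1],[0,0,0,0,1]]
  ]
}}

```text
clock: 24.47
eef_pos: [0.5788, -0.4038, 0.2274]
tool_rot: [0.107, 0.994, 0.0, -0.001]
ft_force: [-0.8, -0.2, -0.5]
grip_width: 0.0855
grasp_force: 0.0
```

```bash
python3 s.py
cat > dial.py <<'E'
from h import *
import sys
p,d,K,Rm,t=cam(sys.argv[1]); C=cloud(d,K,Rm,t); c0=np.array([.578,-.4055])
r=np.hypot(C[...,0]-c0[0],C[...,1]-c0[1]); m=(d>0)&(C[...,2]>.125)&(C[...,2]<.142)&(r<.045)
q=C[m]; rc=cv2.minAreaRect((q[:,:2]*1000).astype(np.float32)); print("bar",len(q),q.mean(0).round(4),rc)
hsv=cv2.cvtColor(p,cv2.COLOR_BGR2HSV); b=(d>0)&(r<.06)&(C[...,2]>.09)&(C[...,2]<.115)&(hsv[...,0]>8)&(hsv[...,0]<25)&(hsv[...,1]>120)&(hsv[...,2]>60)
q=C[b]; 
if len(q): v=q[:,:2].mean(0)-c0; print("tab",len(q),q.mean(0).round(4),np.hypot(*v),np.degrees(np.arctan2(v[1],v[0])))
lo=C[(d>0)&(C[...,2]>.1)&(C[...,2]<.125)&(r<.045)]; print("disc",len(lo),cv2.minEnclosingCircle((lo[:,:2]*1000).astype(np.float32)) if len(lo) else "")
cv2.imwrite("pics/dial_%s_%.1f.png"%(sys.argv[1],get_obs()["clock"]),p)
E
python3 can.py; python3 dial.py wrist; python3 dial.py side; ls pics
```

```text
24.47 pos [ 0.5788 -0.4038  0.2274] psi 77.8 q [-0.61  0.69  0.66  1.54  0.   -0.4 ] w 0.0855 f [-0.8 -0.2 -0.5]
wrist top 6549 [ 0.475  -0.3965  0.1544] 0.1544
dryer high top 7747 0.09506935417837231
side top 639 [ 0.4731 -0.3962  0.154 ] 0.154
dryer high top 954 0.09471842344591458
bar 3073 [ 0.5799 -0.4033  0.1346] ((582.3404541015625, -403.74505615234375), (16.074880599975586, 60.54416275024414), 77.33370208740234)
tab 206 [ 0.5787 -0.4456  0.1006] 0.04014888417060477 -88.96648354235867
disc 3849 ((575.0716552734375, -413.21502685546875), 37.76911926269531)
bar 424 [ 0.5734 -0.4039  0.1337] ((579.6988525390625, -404.2869567871094), (17.00978660583496, 59.744911193847656), 77.13995361328125)
tab 42 [ 0.5769 -0.4473  0.1002] 0.04183278370478874 -91.46879986048518
disc 631 ((578.3770141601562, -406.6552734375), 42.74531555175781)
dial0.png
dial_side_24.7.png
dial_wrist_24.6.png
s1.png
s2.png
s3.png
s4.png
side0.png
side6.png
top0.png
w1.png
w5.png
wrist6.png
```

Request:
{"op": "apply_moves", "data": {
  "targets": [
    [[0,0,-0.8,0,1],[0,0,-0.8,0,1],[0,0,-0.5,0,0.3],[0,0,-0.33,0,0.1],[0,0,0,0,-1],[0,0,0,0,-1],[0,0,0,0,-1],[0,0,0,0,-1]]
  ]
}}

```text
clock: 25.33
eef_pos: [0.5799, -0.4038, 0.1337]
tool_rot: [0.106, 0.994, 0.0, 0.002]
ft_force: [-1.9, -0.9, -5.1]
grip_width: 0.0142
grasp_force: 59.4
```

```bash
python3 s.py
```

```text
25.33 pos [ 0.5799 -0.4038  0.1337] psi 77.9 q [-0.61  0.72  0.46  1.31  0.   -0.4 ] w 0.0142 f [-1.9 -0.9 -5.1]
```

Request:
{"op": "apply_moves", "data": {
  "targets": [
    [[0,0,0,-5,-1],[0,0,0,-7,-1],[0,0,0,-7,-1],[0,0,0,-7,-1],[0,0,0,-7,-1],[0,0,0,-7,-1],[0,0,0,-7,-1],[0,0,0,-7,-1]]
  ]
}}

```text
clock: 26.0
eef_pos: [0.5785, -0.4053, 0.1336]
tool_rot: [0.548, 0.836, -0.001, 0.001]
ft_force: [-2.6, -1.6, 2.4]
grip_width: 0.0145
grasp_force: 60.9
```

Request:
{"op": "apply_moves", "data": {
  "targets": [
    [[0,0,0,-7,-1],[0,0,0,-7,-1],[0,0,0,-6,-1],[0,0,0,-3.8,-1],[0,0,0,0,-1],[0,0,0,0,-1]]
  ]
}}

```text
clock: 26.5
eef_pos: [0.5776, -0.4055, 0.1336]
tool_rot: [0.707, 0.707, -0.001, 0.001]
ft_force: [-5.2, -1.7, 5.0]
grip_width: 0.0141
grasp_force: 61.1
```

```bash
python3 s.py
```

```text
26.5 pos [ 0.5776 -0.4055  0.1336] psi 0.0 q [-0.61  0.72  0.46  1.31 -0.    0.96] w 0.0141 f [-5.2 -1.7  5. ]
```

Release (half open, then up) and move clear.

Request:
{"op": "apply_moves", "data": {
  "targets": [
    [[0,0,0,0,0],[0,0,0,0,0],[0,0,0,0,0],[0,0,0,0,0],[0,0,0.5,0,0],[0,0,0.9,0,0],[0,0,0.9,0,0],[0,0,0.4,0,0]]
  ]
}}

```text
clock: 27.17
eef_pos: [0.5802, -0.4046, 0.2449]
tool_rot: [0.706, 0.708, 0.001, 0.004]
ft_force: [0.0, -0.7, 1.0]
grip_width: 0.0426
grasp_force: 0.0
```

Request:
{"op": "apply_moves", "data": {
  "targets": [
    [[-0.6,0.6,0.2,0,0],[-0.7,0.6,0,0,0],[-0.7,0.6,0,0,0],[-0.7,0.6,0,0,0],[-0.7,0.6,0,0,0],[-0.7,0.6,0,0,0],[-0.7,0.6,0,0,0],[0,0,0,0,0]]
  ]
}}

```text
clock: 27.83
eef_pos: [0.3801, -0.2308, 0.246]
tool_rot: [0.706, 0.708, -0.001, -0.004]
ft_force: [-0.9, -0.3, -0.4]
grip_width: 0.0426
grasp_force: 0.0
```

```bash
python3 s.py; python3 dial.py top; python3 dial.py side; python3 can.py; python3 chk.py 1 side; python3 chk.py 3 side; ls pics|grep dial_
python3 - <<'E'
from h import *
p,d,K,Rm,t=cam("top"); P=cloud(d,K,Rm,t).reshape(-1,3)
q=P[(abs(P[:,0]-.48)<.085)&(abs(P[:,1]-.394)<.085)]
pk=q[(q[:,2]>.062)&(q[:,2]<.075)]; s=q[(q[:,2]>.017)&(q[:,2]<.026)]; print(len(pk),pk.mean(0),np.median(s[:,2]),np.percentile(s[:,2],[5,95]))
cv2.imwrite("pics/final.png",p)
E
```

```text
27.83 pos [ 0.3801 -0.2308  0.246 ] psi 0.2 q [-0.55  0.14 -0.13  1.31  0.    1.02] w 0.0426 f [-0.9 -0.3 -0.4]
bar 242 [ 0.5774 -0.4056  0.134 ] ((577.5568237304688, -406.1193542480469), (16.137983322143555, 60.40778350830078), 0.18833497166633606)
tab 2 [ 0.5784 -0.4525  0.0991] 0.04703436921858376 -89.5625751810117
disc 358 ((577.004150390625, -402.4837341308594), 39.919063568115234)
bar 517 [ 0.576  -0.4086  0.1337] ((577.0744018554688, -406.94097900390625), (59.590118408203125, 16.793258666992188), 89.29595947265625)
tab 40 [ 0.577  -0.4472  0.1   ] 0.041741881492941627 -91.38807132497617
disc 696 ((576.1055908203125, -407.4576721191406), 43.11123275756836)
wrist top 348 [ 0.4853 -0.3887  0.1542] 0.1542
dryer high top 3829 0.09480972566144591
side top 637 [ 0.473  -0.3961  0.1541] 0.1541
dryer high top 1577 0.09478436898384235
side head 42 [-1.2  0.3 12.2]
strap x max 15.2 y -32.0..24.2 z med 4.2 285
peg top 117 [-78.1 -14.9  61.7]
side head 64 [-0.6 -0.2 12.4]
strap x max 13.5 y -26.4..24.0 z med 5.3 436
peg top 181 [-79.1  -2.6  62.3]
dial_side_24.7.png
dial_side_27.9.png
dial_top_27.9.png
dial_wrist_24.6.png
148 [0.4620861  0.39013911 0.0672362 ] 0.021618834379221297 [0.01848773 0.02485611]
```

View pics/final.png

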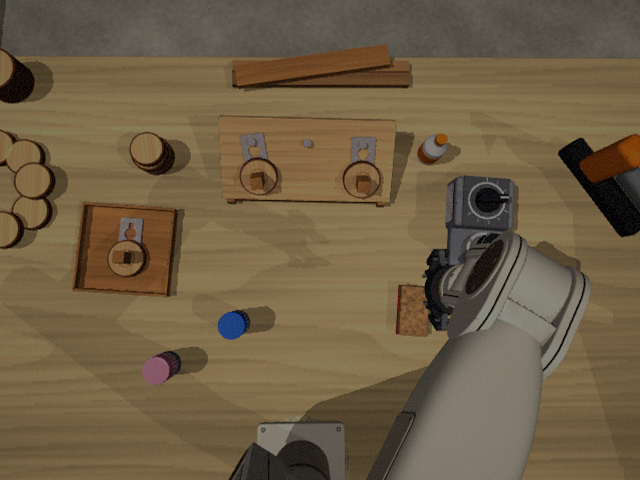

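Run:
```python
from st import *
for k in(1,3):
  for nm in("top","side"):
    p,L,m=look(k,nm); q=L[m]*1000; c=cv2.cvtColor(p,cv2.COLOR_BGR2HSV)[m]
    g=q[(q[:,2]>57)&(q[:,2]<67)&(q[:,0]<-50)&(q[:,0]>-105)]
    sl=q[(q[:,2]>12.5)&(q[:,2]<19.5)&(q[:,0]<-25)]
    s=q[(c[:,1]<60)&(q[:,2]>1.5)&(q[:,2]<8)&(q[:,0]>-40)]; h=q[(q[:,2]>9.5)&(q[:,2]<15)&(np.hypot(q[:,0],q[:,1])<14)]
    A=np.c_[sl[:,:2],np.ones(len(sl))]; co=np.linalg.lstsq(A,sl[:,2],rcond=None)[0]
    print(k,nm,"peg",g.mean(0).round(1),cv2.minAreaRect(g[:,:2].astype(np.float32)),"slice",cv2.minEnclosingCircle(sl[:,:2].astype(np.float32)),"tilt",co.round(3),"strap",cv2.minAreaRect(s[:,:2].astype(np.float32)),np.median(s[:,2]).round(1),"head",h.mean(0).round(1))
  cv2.imwrite("pics/fz%d.png"%k,cv2.resize(p[150:300,330:470],(560,600)))
```

```text
1 top peg [-76.5 -14.2  61.8] ((-76.91006469726562, -14.261458396911621), (27.079133987426758, 26.080337524414062), 5.8627610206604) slice ((-77.64102935791016, -14.372782707214355), 42.431007385253906) tilt [-3.0000e-03  5.0000e-03  1.6118e+01] strap ((-14.524223327636719, -3.2199859619140625), (58.87498092651367, 49.87799072265625), 9.343232154846191) 4.2 head [ 0.1  0.3 11.8]
1 side peg [-78.1 -15.3  61.9] ((-78.08954620361328, -14.647970199584961), (25.73076629638672, 27.480796813964844), 11.070188522338867) slice ((-77.87953186035156, -13.488031387329102), 43.17399978637695) tilt [-3.0000e-03  9.0000e-03  1.6457e+01] strap ((-14.764350891113281, -3.5659961700439453), (56.79566955566406, 54.537471771240234), 8.637928009033203) 4.0 head [-0.9  0.2 12.4]
3 top peg [-78.   -1.2  62.1] ((-78.5247573852539, -1.3931055068969727), (25.160049438476562, 25.47553062438965), 0.0515969954431057) slice ((-78.44120025634766, -2.0503196716308594), 42.38288116455078) tilt [5.0000e-03 2.0000e-03 1.6926e+01] strap ((-12.14188003540039, -1.1429939270019531), (55.10038375854492, 49.655452728271484), 0.04434540495276451) 5.1 head [-0.   0.2 12.2]
3 side peg [-79.   -2.7  62.4] ((-79.62158966064453, -1.261861801147461), (25.897815704345703, 27.399234771728516), 0.40957289934158325) slice ((-80.19346618652344, -1.5405610799789429), 42.911441802978516) tilt [7.0000e-03 7.0000e-03 1.7489e+01] strap ((-13.121898651123047, -1.2081031799316406), (53.389469146728516, 50.811927795410156), 0.3747296631336212) 5.1 head [-0.8  0.2 12. ]
```

View pics/fz1.png

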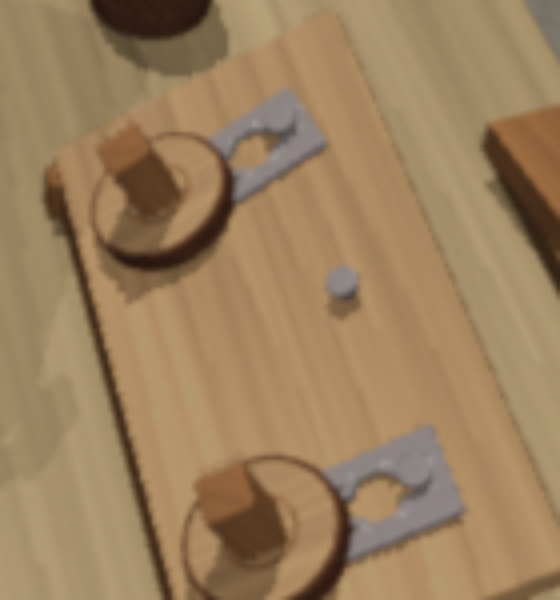

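The event swung plaque A by about 9 degrees, but it is still locked: seat within 2 mm of the stud and flat on the board. Plaque B is home, the canister top is at 154 mm, the pointer is at -90 degrees on the tab, and the dried plaque lies flat in the tray. Handing in.

```bash
python3 -c "
from workcell import order
print(order.job_done())"
```

```text
the job is handed in; nothing more can be done
None
```

Job handed in, no verdict returned: by my last camera check the dried plaque lies flat in the out-tray, both fresh plaques are locked on studs 1 and 3 (the one on stud 1 swung about 9° but is still within 2 mm of home), the canister is bottomed out, and the pointer is on the index tab.

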